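Close the eyelet press clamp through its guard window, then start it

ROBOT

A 7-joint arm with a two-finger parallel gripper is mounted at the origin on the work surface. World frame = base frame: x ahead of the robot, y to its left, z up, the work surface at z = 0. Lengths are in m, angles in rad, forces in N, time in s.
With the tool pointing down it reaches from about 0.425 to 0.925 m from the base axis. Payload 6.8 kg.
Tool frame: the origin (TCP) lies on the front face of the gripper's body, between the roots of the fingers; the fingertips stand 73 mm ahead of it and the grasp point (between the pads) lies 54 mm ahead of it (env.nose_length is the distance from the TCP to the fingertips, in m); z points along the fingers, y is the direction in which the jaws open and shut (so a half turn about z gives the same grasp; the last joint's range is limited). The gripper opens to 85 mm and grips with 20 to 120 N. Pads are 22 mm wide; open, the fingers measure 114 mm over their backs; the gripper's body (76 mm by 85 mm) begins 54 mm behind the grasp point. The pads swing forward as they close: fully open they stand 13 mm farther back than shut.
Start: joints at [-1.24, 0.477, 0.022, 1.555, -0.011, 1.109, -0.083], TCP at [0.287, 0.611, 0.304] pointing down, gripper open.
Joint ranges: [-2.96, 2.96], [-0.34, 2.1], [-1.41, 1.46], [0.24, 2.44], [-1.37, 4.51], [0.17, 1.92], [-2.96, 2.96]. Speed limits (rad/s): [2.39, 2.39, 3.14, 3.14, 3.14, 3.14, 3.14].

INTERFACE

Orientations are given as a unit quaternion [w, x, y, z].
In Python, from cell import env, kin, camera, calibration, job gives the robot as it stands. The module is installed in compiled form; this text tells all that it offers. Calls block until the motion is done:
- env.reach(position, orientation): joint-space move of the TCP to a pose.
- env.movel(position, velocity=0.15, rot=None, stop_force=None): straight line of the TCP; rot=None keeps the orientation; velocity is the mean speed in m/s. With stop_force (N) it stops when the force on the tool has changed by that much, and returns True; else False.
- env.goto_joints(angles): joint-space move.
- env.grip(opening, f_grip=None): finger opening in m; f_grip is the grip in N (None keeps the last); returns when the fingers have stopped.
- env.dwell(seconds).
- kin.inverse_kinematics(position, orientation): joint angles nearest the present ones, or None.
- env.get_state(): the state.
- camera(name): name is "side" or "top" or "wrist"; returns (picture, depth): 420x560x3 uint8, blue, green, red; 420x560 float32, m along the optical axis (not along the pixel's ray), 0 where there is no reading.
- calibration(name): a dict with "fx", "fy", "cx", "cy" (pixels), "rvec" (rotation vector, rad) and "tvec" (3), from world to camera coordinates, as OpenCV has them. Camera axes: x right, y down, z forward; pixel columns grow to the right and rows downward; lengths in m; the calibration is good to about 2 mm. A picture is of the moment at which its call begins: read the wrist's pose just before it. calibration takes no time and is no camera call; for the wrist camera it gives the pose at the moment of the call.
A pose or a line that the arm cannot do raises env.PlanningError and nothing moves.
- job.job_done(): hands the job in, once; it reports no verdict.
The state is a dict: "time": time; "qpos": joint angles; "joint_velocities": joint speeds; "joint_torque": joint torques, N m; "tcp_pos": TCP position; "orientation": TCP orientation; "force": force on the tool from outside, world axes, zero at the start; "torque": the same for the moment, N m; "opening": finger opening in m.
Only numpy, scipy, OpenCV 4.12 (cv2) and the standard library are available. Lean on these libraries where they do the work, as an engineer would, in place of code of your own. Each camera call takes 0.05 s, during which the arm holds its last target.

TASK

Reach down through the window in the yellow guard and press the blue lever pad all the way down, without touching the guard. It stays down by itself; then draw back out and press the green start button fully in and let go. Only press with the fingers: leave the red stop button and everything else on the bench alone.

Things in the scene. Friction and masses are not known exactly. Their poses are not given: they have to be found in the camera images.
- guard: fixed yellow guard box with clear side walls over the eyelet press, 240 mm (its x) by 220 mm (its y), 150 mm tall; origin at the centre of its underside, z up; position and yaw vary. The side walls are closed down to the bench, the only way in is the window in its flat roof. It must not be touched.
- window (a point): centre of the rectangular window in the guard's roof, at the level of the roof's upper face (150 mm above the bench); the opening is 100 mm along the guard's x and 120 mm along the guard's y, black edged; the roof is 5 mm thick
- lever_pad (a point): centre of the top face of the blue lever pad (34 mm along the lever by 40 mm across, 10 mm thick) inside the guard, seen through the window up to about 25 mm off the window's centre; moves with the lever. About 130 mm above the bench when the lever is fully up, 105 mm when fully down (20 and 45 mm below the window's face). The lever's pivot lies 90 mm from the pad towards the guard's +x; the pad leans at most 0.2 rad.
- lever (a joint): angle of the lever, rad: 0 fully up, 0.28 fully down (end stop); starts between 0 and 0.05. Pushing down on the pad takes about 3 to 5 N over the whole stroke; it has friction and stays where it is left.
- start_top (a point): centre of the top of the green start button, 32 mm across, on a grey box 80 x 70 mm, 80 mm tall, standing on one side of the guard (left or right, swapped with the stop button's box). The button is pressed straight down, its top about 103 mm above the bench.
- start (a joint): travel of the green start button, m: 0 out, 0.006 fully in (about 5 N); springs back out
- stop_top (a point): centre of the top of the red stop button, of the same shape on a like box on the other side; not to be pressed
- stop (a joint): travel of the red stop button, m: 0 out, 0.006 fully in
- tape: loose bystander, not to be moved: cardboard ring (core of a roll of tape) lying flat, 90 mm outside, 25 mm tall
- weight: loose bystander, not to be moved: brass knobbed weight, 48 mm across, 54 mm tall, standing
- glue: loose bystander, not to be moved: white glue bottle with orange cap, 56 mm across, 130 mm tall, standing
- spool: loose bystander, not to be moved: rust-red thread spool, 60 mm across, 80 mm tall, standing
- awl: loose bystander, not to be moved: small screwdriver-like awl lying flat
- hammer: loose bystander, not to be moved: small hammer lying flat

How it is judged:
By the outcome, as a careful person would: the job done as asked, in the order asked, and still so for the second after the job is handed in, with the robot touching nothing.
It also fails if it takes over 38 s, if anything falls off the work surface, if the arm or the gripper's body presses on something with over 40 N, if the wrist force passes 120 N, or if a joint passes its speed limit or range.

## Working session

There is one attempt and no reset: what is moved stays moved. The work goes in short steps, each a Python script; the robot and the scene stay as the last script left them, time stands still between calls to the robot, and variables do not carry over. Pictures are saved under pics/ and viewed, and the job is handed in when it is done.

```bash
mkdir -p pics; cat > h.py <<'E'
import numpy as np, cv2
from cell import env, kin, camera, calibration, job
def snap(n,f):
    c=calibration(n); p,d=camera(n); cv2.imwrite(f'pics/{f}.png',p); np.savez(f'pics/{f}.npz',p=p,d=d,**{k:np.array(v) for k,v in c.items()})
    return p,d,c
def load(f):
    z=np.load(f'pics/{f}.npz'); return z['p'],z['d'],{k:z[k] for k in('fx','fy','cx','cy','rvec','tvec')}
def cloud(d,c):
    v,u=np.mgrid[:d.shape[0],:d.shape[1]]
    P=np.stack([(u-c['cx'])/c['fx']*d,(v-c['cy'])/c['fy']*d,d],-1)
    R=cv2.Rodrigues(np.array(c['rvec'],float))[0]
    return (P-np.array(c['tvec']).ravel())@R
def onplane(u,v,z,c):
    R=cv2.Rodrigues(np.array(c['rvec'],float))[0]; t=np.array(c['tvec']).ravel()
    o=-R.T@t; r=R.T@np.array([(u-c['cx'])/c['fx'],(v-c['cy'])/c['fy'],1]); return o+r*(z-o[2])/r[2]
E
python3 - <<'E'
from h import *
for n in('top','side'): 
    p,d,c=snap(n,n+'0'); print(c)
s=env.get_state();print(s['time'],s['tcp_pos'],s['orientation'],s['opening'],env.nose_length)
E
```

```text
{'fx': 513.1755935989041, 'fy': 513.1755935989041, 'cx': 271.3058866672083, 'cy': 215.41715614350767, 'rvec': array([ 2.13672343, -2.12263611,  0.15194544]), 'tvec': array([0.00817903, 0.58340904, 1.27467522])}
{'fx': 543.9640433855609, 'fy': 543.9640433855609, 'cx': 279.79713444981763, 'cy': 213.3410418955891, 'rvec': array([ 0.06160195, -2.86891094,  1.25028067]), 'tvec': array([0.592682  , 0.07394444, 1.3537815 ])}
0.1 [0.28659589 0.61066314 0.30299907] [-1.23757435e-04  2.17625839e-01  9.76031905e-01 -8.36442659e-04] 0.08550054024043495 0.0726
```

View pics/top0.png

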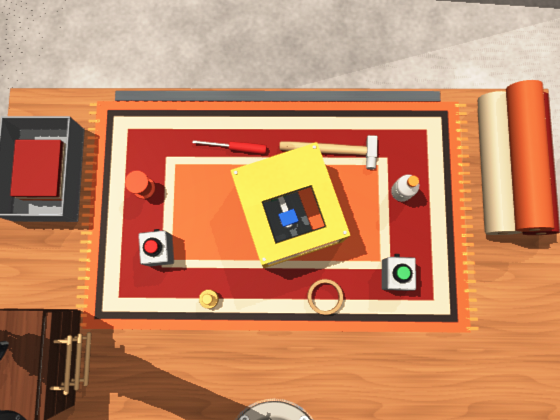

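View pics/side0.png

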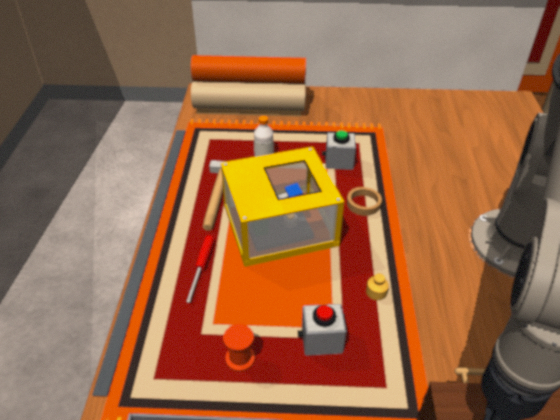

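The top view shows the guard roof around (291,205), the window around (294,214), the blue pad around (289,217), the green button at (403,272) and the red button at (151,246). Next I'll enlarge the roof and fit it.

```bash
python3 - <<'E'
from h import *
p,d,c=load('top0')
W=cloud(d,c)
cv2.imwrite('pics/crop0.png',cv2.resize(p[135:275,220:420],None,fx=4,fy=4,interpolation=cv2.INTER_CUBIC))
hsv=cv2.cvtColor(p,cv2.COLOR_BGR2HSV)
m=(abs(W[...,2]-.15)<.008)&(hsv[...,0]>20)&(hsv[...,0]<35)
m[:, :225]=0
cs,_=cv2.findContours(m.astype(np.uint8),cv2.RETR_CCOMP,cv2.CHAIN_APPROX_NONE)
for k in sorted(cs,key=cv2.contourArea)[-2:]:
    q=np.array([onplane(u,v,.15,c)[:2] for u,v in k[:,0]]).astype(np.float32)
    r=cv2.minAreaRect(q*1000); print(r, cv2.boxPoints(r).tolist())
print('roof z',np.median(W[m][:,2]))
for n,mm in(('blue',(hsv[...,0]>100)&(hsv[...,0]<125)&(hsv[...,1]>150)),('green',(hsv[...,0]>50)&(hsv[...,0]<80)&(hsv[...,1]>120))):
    mm=mm&(W[...,2]>.08); P=W[mm]; v,u=np.nonzero(mm);print(n,mm.sum(),np.median(P,0),P.mean(0),u.mean(),v.mean(),u.min(),u.max(),v.min(),v.max())
    if n=='blue':
        q=np.array([onplane(a,b,.128,c)[:2] for a,b in zip(u,v)],np.float32);print(cv2.minAreaRect(q*1000))
    else: print(onplane(u.mean(),v.mean(),.103,c))
E
```

```text
((571.3765258789062, -41.67150115966797), (107.96670532226562, 127.60359954833984), 18.411571502685547) [[500.0052795410156, 1.814291000366211], [540.3076171875, -119.257568359375], [642.747802734375, -85.15729522705078], [602.4454345703125, 35.91456604003906]]
((599.2068481445312, -32.63630676269531), (240.3310089111328, 219.67559814453125), 18.71333122253418) [[450.1541748046875, 32.84188461303711], [520.6334228515625, -175.220703125], [748.259521484375, -98.114501953125], [677.7802734375, 109.94808959960938]]
roof z 0.14951261497983642
blue 221 [ 0.56618265 -0.02981876  0.12768593] [ 0.56473008 -0.0304356   0.13344493] 288.2669683257919 217.420814479638 279 298 209 226
((565.1680297851562, -30.395957946777344), (33.37360382080078, 39.6737060546875), 21.110872268676758)
green 163 [ 0.43605065 -0.30843386  0.10123139] [ 0.4359996  -0.30516979  0.11538875] 403.14723926380367 272.4723926380368 396 410 266 279
[ 0.43662307 -0.30796744  0.103     ]
```

View pics/crop0.png

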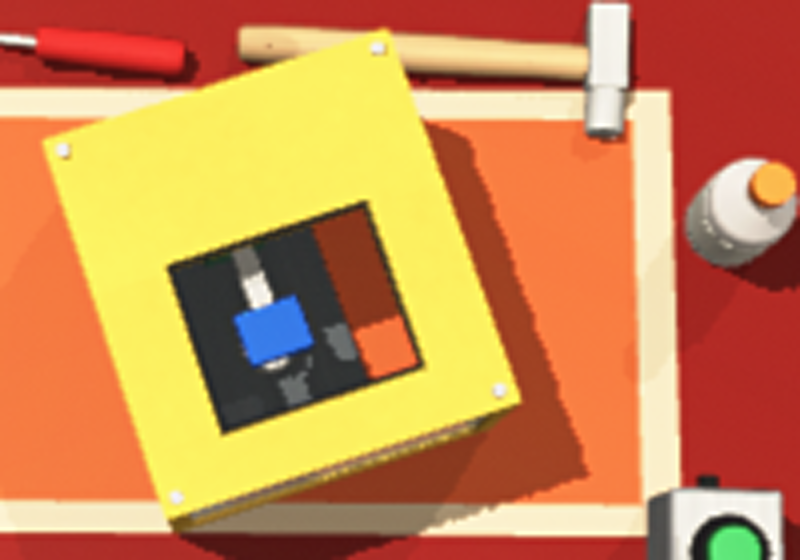

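Measurements agree with the given sizes:

| Item | Result |
|---|---|
| Guard roof | 240x220 mm, z = 0.150, yaw 18.6° |
| Pad | 33x40 mm, z ≈ 0.128, 13 mm off the window centre |
| Start button | z ≈ 0.102 |

Next I'll close the fingers, go above the window and look with the wrist camera.

```bash
python3 - <<'E'
from h import *
env.grip(0.0)
s=env.get_state();print(s['time'],s['opening'])
best=None
for a in(18.6,198.6):
    h=np.radians(a)/2;q=[0,np.cos(h),np.sin(h),0]
    j=kin.inverse_kinematics([.5655,-.0305,.33],q);print(a,j)
    if j is not None:
        k=max(abs(np.array(j)-s['qpos']))
        if best is None or k<best[0]: best=(k,q)
q=best[1]
env.reach([.5655,-.0305,.33],q)
p,d,c=snap('wrist','w1'); snap('side','s1'); print(env.get_state()['time'],env.get_state()['tcp_pos'],q,env.get_state()['force'])
R=cv2.Rodrigues(np.array(c['rvec']))[0];print('cam',-R.T@c['tvec'])
W=cloud(d,c);hsv=cv2.cvtColor(p,cv2.COLOR_BGR2HSV)
mm=(hsv[...,0]>100)&(hsv[...,0]<125)&(hsv[...,1]>150)&(W[...,2]>.08);P=W[mm];print(mm.sum(),np.median(P,0) if mm.any() else 0)
E
```

```text
0.8667 -0.00028404501247389135
18.6 [-0.67490079  0.33967847  0.78925148  1.82887045 -0.27084662  1.08427785
 -1.03211822]
198.6 [-0.37358817  0.28228258  0.39108128  1.81147604 -0.12125755  1.0712541
  1.95719884]
3.45 [ 0.56566261 -0.029504    0.32985986] [0, np.float64(0.9868557164068072), np.float64(0.16160382110336113), 0] [ 0.49343403 -0.46541337 -0.19463428]
cam [ 0.63123617 -0.00581086  0.4001355 ]
2502 [ 0.5685863  -0.02989808  0.12949497]
```

View pics/w1.png

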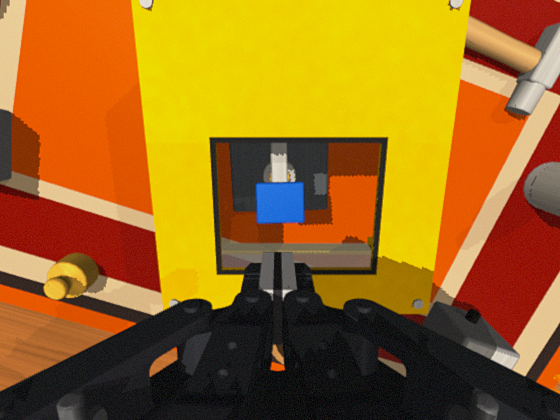

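View pics/s1.png

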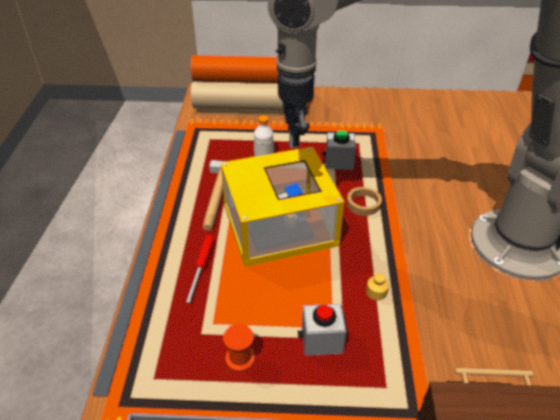

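The wrist view shows the pad at (280,203), in line with the closed fingers, and the window spanning (212-386, 138-273). Before going down I'll check how wide the finger linkage is against its distance ahead of the TCP.

```bash
python3 - <<'E'
from h import *
p,d,c=load('w1');W=cloud(d,c)
a=np.radians(18.6);x=np.array([np.cos(a),np.sin(a)]);y=np.array([-x[1],x[0]])
t=np.array([.5657,-.0295]);L=(W[...,:2]-t);X=L@x;Y=L@y;Z=.32986-W[...,2]
ok=d>0
for z in range(-20,80,8):
    m=ok&(Z*1000>=z)&(Z*1000<z+8)
    if m.sum()>5: print(z,m.sum(),'x',X[m].min().round(3),X[m].max().round(3),'y',Y[m].min().round(3),Y[m].max().round(3))
hsv=cv2.cvtColor(p,cv2.COLOR_BGR2HSV)
m=(hsv[...,0]>20)&(hsv[...,0]<35)&(hsv[...,1]>150)&(abs(W[...,2]-.15)<.012)
print('roof z',np.median(W[m][:,2]))
for u,v in((212,138),(386,138),(377,273),(219,273)): 
    q=onplane(u,v,.15,c);print(q,(q[:2]-t)@x,(q[:2]-t)@y)
mm=(hsv[...,0]>100)&(hsv[...,0]<125)&(hsv[...,1]>150)&(W[...,2]>.08)
print('pad',X[mm].min(),X[mm].max(),Y[mm].min(),Y[mm].max())
P=W[mm];A=np.c_[X[mm],Y[mm],np.ones(mm.sum())];print(np.linalg.lstsq(A,P[:,2],rcond=None)[0])
E
```

```text
-20 9335 x 0.007 0.02 y -0.058 0.059
-12 11321 x -0.002 0.019 y -0.059 0.061
-4 9974 x -0.007 0.019 y -0.053 0.057
4 4776 x -0.008 0.019 y -0.046 0.05
12 6646 x -0.008 0.015 y -0.04 0.043
20 3136 x -0.012 0.015 y -0.034 0.036
28 1163 x -0.011 0.015 y -0.02 0.023
36 504 x -0.001 0.012 y -0.012 0.015
44 650 x 0.007 0.012 y -0.012 0.015
52 568 x 0.007 0.012 y -0.012 0.015
60 377 x 0.007 0.012 y -0.012 0.015
68 26 x 0.011 0.012 y -0.005 0.008
roof z 0.15040797369248063
[0.60014213 0.03317535 0.15      ] 0.0526340455188941 0.04841608051945866
[ 0.6402935  -0.08524635  0.15      ] 0.05291654333293741 -0.07662692039419797
[ 0.54019296 -0.12130015  0.15      ] -0.05345528281579727 -0.07886957409614836
[ 0.49942415 -0.00106026  0.15      ] -0.05374303915140504 0.048093583988882985
pad -0.017047654607762475 0.06966898579429612 -0.057766448679729514 0.057320239974781105
[ 3.74238165 -0.25854109  0.16821963]
```

The linkage is within ±35 mm at roof level and the window edges are at −77 and +48 mm, so there is ample room. Now I'll press.

```bash
python3 - <<'E'
from h import *
x,y=.567,-.030
env.movel([x,y,.220],velocity=.12)
print(env.get_state()['force'])
r=env.movel([x,y,.170],velocity=.03,stop_force=18)
s=env.get_state();print(r,s['time'],s['tcp_pos'],s['tcp_pos'][2]-.0726,s['force'],s['torque'])
snap('side','s2')
env.movel([x,y,.330],velocity=.15)
p,d,c=snap('wrist','w2');W=cloud(d,c);hsv=cv2.cvtColor(p,cv2.COLOR_BGR2HSV)
mm=(hsv[...,0]>100)&(hsv[...,0]<125)&(hsv[...,1]>150)&(W[...,2]>.07)&(W[...,2]<.14);print(mm.sum(),np.median(W[mm],0),np.percentile(W[mm][:,2],[2,98]),env.get_state()['time'])
E
```

```text
[-0.73870444 -0.45284671  0.57755807]
True 5.7917 [ 0.56656903 -0.03047529  0.17818384] 0.10558384302383406 [-4.51701239  0.94814703 10.17893818] [ 0.1920302   0.59745117 -0.00211713]
1625 [ 0.56292484 -0.031456    0.10515148] [0.10230204 0.10698515] 7.0583
```

View pics/w2.png

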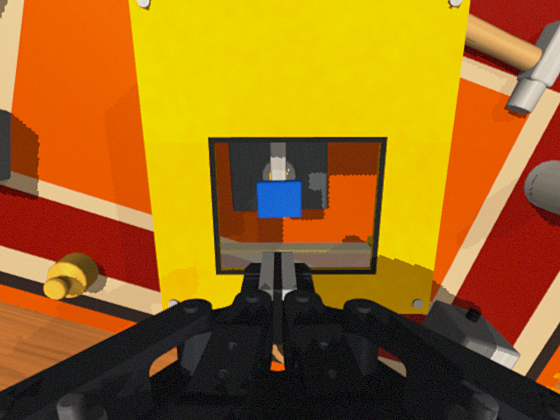

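View pics/s2.png

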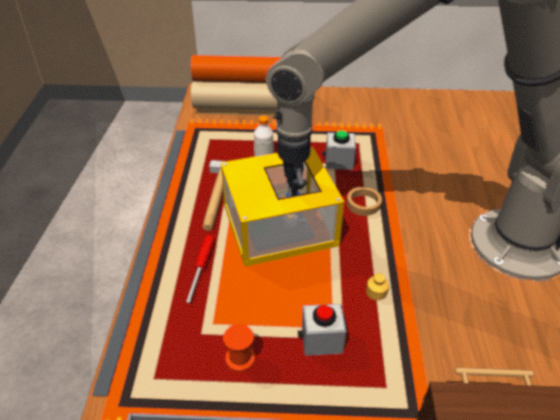

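The pad now sits at z ≈ 0.105, which matches fully down. There's time to spare, so I'll press again more firmly to confirm the end stop.

```bash
python3 - <<'E'
from h import *
x,y=.564,-.031
env.movel([x,y,.190],velocity=.15)
r=env.movel([x,y,.168],velocity=.025,stop_force=28)
s=env.get_state();print(r,s['time'],s['tcp_pos'],s['tcp_pos'][2]-.0726,s['force'])
env.movel([x,y,.330],velocity=.15)
p,d,c=snap('wrist','w3');W=cloud(d,c);hsv=cv2.cvtColor(p,cv2.COLOR_BGR2HSV)
mm=(hsv[...,0]>100)&(hsv[...,0]<125)&(hsv[...,1]>150)&(W[...,2]>.07)&(W[...,2]<.14);print(mm.sum(),np.median(W[mm],0))
q=s['orientation']
env.reach([.4363,-.308,.28],q)
p,d,c=snap('wrist','w4');W=cloud(d,c);hsv=cv2.cvtColor(p,cv2.COLOR_BGR2HSV)
mm=(hsv[...,0]>50)&(hsv[...,0]<80)&(hsv[...,1]>120)&(W[...,2]>.09)&(W[...,2]<.12);print(mm.sum(),np.median(W[mm],0) if mm.any() else 0)
s=env.get_state();print(s['time'],s['tcp_pos'])
E
```

```text
True 8.7333 [ 0.56419141 -0.03105221  0.17791965] 0.10531964721267312 [-4.2656658   1.26733725 12.25566137]
1628 [ 0.56295013 -0.03141202  0.10517609]
1402 [ 0.43685485 -0.30935504  0.10293374]
11.1833 [ 0.43769114 -0.30666896  0.27997689]
```

View pics/w4.png

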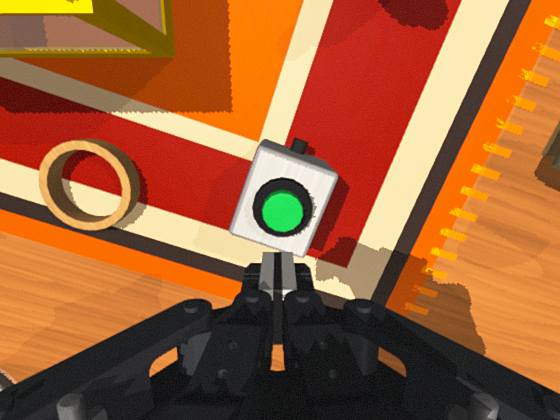

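The second press stopped at the same height (tip 0.105) and the pad hasn't moved, so the end stop is confirmed. The green button is at (0.437, −0.309, 0.103). I'll check the height of its black collar so the fingertips don't land on it.

```bash
python3 - <<'E'
from h import *
p,d,c=load('w4');W=cloud(d,c)
r=np.hypot(W[...,0]-.4369,W[...,1]+.309)
for a in range(0,40,3):
    m=(r*1000>=a)&(r*1000<a+3)&(W[...,2]<.15);print(a,np.percentile(W[m][:,2],[5,50,95]).round(4))
E
```

```text
0 [0.1017 0.1033 0.1043]
3 [0.1022 0.1032 0.1043]
6 [0.1022 0.1031 0.1041]
9 [0.1019 0.1031 0.1042]
12 [0.0931 0.1025 0.104 ]
15 [0.092  0.0934 0.1032]
18 [0.0922 0.0931 0.0943]
21 [0.0806 0.0922 0.0938]
24 [0.08   0.0813 0.0928]
27 [0.08   0.0812 0.0822]
30 [0.0796 0.0811 0.0822]
33 [0.0786 0.0809 0.0822]
36 [0.0026 0.0804 0.0821]
39 [0.0017 0.0791 0.0817]
```

The collar top is at 0.093, below the button's fully pressed height of 0.097, so pressing with both fingertips is safe.

```bash
python3 - <<'E'
from h import *
x,y=.4369,-.309
env.movel([x,y,.186],velocity=.1)
r=env.movel([x,y,.1645],velocity=.02,stop_force=20)
s=env.get_state();print(r,s['time'],s['tcp_pos'],s['tcp_pos'][2]-.0726,s['force'])
env.dwell(.2);s=env.get_state();print(s['tcp_pos'][2]-.0726,s['force'])
env.movel([x,y,.28],velocity=.1)
p,d,c=snap('wrist','w5');W=cloud(d,c);hsv=cv2.cvtColor(p,cv2.COLOR_BGR2HSV)
mm=(hsv[...,0]>50)&(hsv[...,0]<80)&(hsv[...,1]>120)&(W[...,2]>.08)&(W[...,2]<.12);print(np.median(W[mm],0))
p,d,c=snap('top','t5');snap('side','s5');W=cloud(d,c);hsv=cv2.cvtColor(p,cv2.COLOR_BGR2HSV)
mm=(hsv[...,0]>100)&(hsv[...,0]<125)&(hsv[...,1]>150)&(W[...,2]>.08)&(W[...,2]<.15);mm[:,330:]=0;print(mm.sum(),np.median(W[mm],0),env.get_state()['time'])
E
```

```text
True 13.1083 [ 0.4369888  -0.3091378   0.16933329] 0.0967332867381884 [-1.39871342  2.62805329 11.0268434 ]
0.09670073200955101 [-2.20509487  2.29154665 11.87685485]
[ 0.43681372 -0.30946011  0.10289343]
225 [ 0.5626737  -0.03250764  0.10424579] 14.725
```

View pics/t5.png

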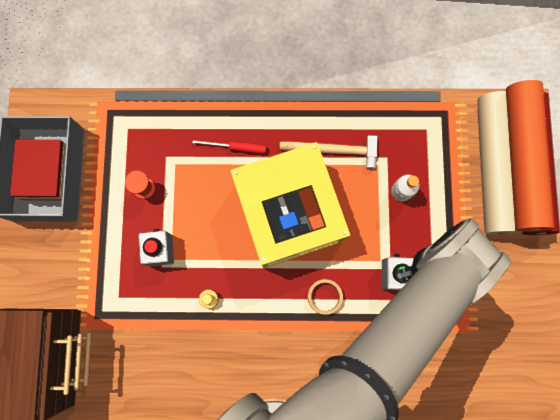

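The button went fully in (tip at 0.0967 = 0.103 − 0.006, holding 12 N) and sprang back to 0.103. The top view shows everything else where it was: guard at (291,205), tape at (325,296), weight at (208,299).

```bash
python3 -c "
from h import *
job.job_done()"
```

```text
the job is handed in; nothing more can be done
```

The job is done and handed in. I pressed the lever pad fully down through the window, drew back out, then pressed the green start button fully in and let go. This took about 15 s of the 38 s allowed.

- **Lever:** I pressed the pad twice. Both times the fingers stopped at about 105 mm above the bench. After I drew back, the pad stayed at about 105 mm, the height given for fully down.
- **Start button:** The fingertips pushed it down to 96.7 mm with about 12 N on the tool, which is its full 6 mm of travel. It sprang back to 103 mm on release.
- **Guard and other items:** While pressing the lever, the closed fingers had at least about 13 mm to the window edge by my measurement. The last top picture shows the guard, the stop button and all the loose items where they started.

None of the checks failed. The only disagreement was 1 mm in the final pad height: 104.2 mm from the top camera against 105.2 mm from the wrist camera, which is within the 2 mm calibration error.

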